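Work the tight wedge out of the inlay press

ROBOT

A 6-joint arm with a two-finger parallel gripper is mounted at the origin on the work surface. World frame = base frame: x ahead of the robot, y to its left, z up, the work surface at z = 0. Lengths are in m, angles in degrees, forces in N, time in s.
With the tool pointing down it reaches from about 0.325 to 0.85 m from the base axis. Payload 15.5 kg.
Tool frame: the origin (TCP) lies midway between the tips of the shut fingers; the grasp point (between the pads) lies 19 mm behind it; z points along the fingers, y is the line along which they close (so a half turn about z gives the same grasp; the last joint's range is limited). The gripper opens to 91 mm and grips with 3 to 60 N. Pads are 32 mm wide; open, the fingers measure 118 mm over their backs; the gripper's body (76 mm by 178 mm) begins 60 mm behind the grasp point.
Start: joints at [58.069, 28.281, 77.091, -0, 74.628, -5.472], TCP at [0.278, 0.56, 0.214] pointing down, gripper open.
Joint ranges: [-166.48, 166.48], [-47.26, 123.95], [12.59, 153.08], [-70.14, 250.14], [6.76, 159.57], [-176.63, 176.63]. Speed limits (degrees/s): [108.29, 108.29, 147.25, 172.46, 172.46, 172.46].

INTERFACE

Orientations are given as a 3x3 rotation matrix whose columns are the frame's x, y, z axes.
In Python, from bench import ctrl gives the robot as it stands. The module is installed in compiled form; this text tells all that it offers. Calls block until the motion is done:
- ctrl.goto(position, orientation): joint-space move of the TCP to a pose.
- ctrl.move_l(position, vel=0.15, ori=None, contact_N=None): straight line of the TCP; ori=None keeps the orientation; vel is the mean speed in m/s. With contact_N (N) it stops when the force on the tool has changed by that much, and returns True; else False.
- ctrl.movej(angles): joint-space move.
- ctrl.command_gripper(opening): opening from 0.0 (shut) to 1.0 (fully open); the grip force is fixed at half the most; returns when the fingers have stopped.
- ctrl.sleep(seconds).
- ctrl.ik(position, orientation): joint angles nearest the present ones, or None.
- ctrl.read_camera(name): name is "scene" or "top"; returns the picture (480x640x3 uint8, blue, green, red); there is no depth.
- ctrl.camera_params(name): a dict with "fx", "fy", "cx", "cy" (pixels), "pose" (4x4, takes a point from camera to world coordinates). Camera axes: x right, y up, looking along -z (the intrinsics and any distortion apply to the point x, -y, -z); pixel columns grow to the right and rows downward; lengths in m; the calibration is good to about 2 mm. A picture is of the moment at which its call begins. camera_params takes no time and is no camera call.
A pose or a line that the arm cannot do raises ctrl.MotionError and nothing moves.
- ctrl.sign_off(): hands the job in; it is judged then, once.
Readings, each from a call of its own:
- ctrl.current_t(): time.
- ctrl.current_q(): joint angles.
- ctrl.current_dq(): joint speeds.
- ctrl.current_effort(): joint torques, N m.
- ctrl.current_tool_pos(): TCP position.
- ctrl.current_eef_rot(): TCP orientation.
- ctrl.current_contact_force(): force on the tool from outside, world axes, zero at the start.
- ctrl.current_wrist_torque(): the same for the moment, N m.
- ctrl.current_grip_width(): opening from 0.0 (shut) to 1.0 (fully open).
- ctrl.current_grasp_force(): force on a finger pad.
Only numpy, scipy, OpenCV 4.12 (cv2) and the standard library are available. Lean on these libraries where they do the work, as an engineer would, in place of code of your own. Each camera call takes 0.05 s, during which the arm holds its last target. There are 200 camera calls.

TASK

The glue has set, so release the press: work the tight wedge loose with small side-to-side pulls on its thick end, draw it out from under the crossbar, and lay it in the blue tray. The press only stands on the bench, so do not haul on it: it must not be dragged, turned or tipped, and leave the glue bottle, the pliers and the other walnut board where they are.

Things in the scene. Friction and masses are not known exactly. Their poses are not given: they have to be found in the camera images.
- press: Small wedge press standing loose on four rubber feet, 2.4 to 3.2 kg in all; it slides at 11 to 22 N. Origin: bench level under the centre of its green steel base, 260 (x) x 210 (y), top z = 10; -x is its front, roughly towards the robot. On it a walnut board 215 x 130 x 20 (top z = 30), a sprung caul bar 36 (x) x 205 (y) at x = 30 (top z = 48.5, springs up by 5), the wedge, the fixed crossbar.
- nose (a point): Middle of the lowest line of crossbar's round nose, radius 9; press frame x = 30, y = 0, z = 67, axes as the press. Crossbar 36 (x) x 205 (y), top z = 100. Nose and caul jam the wedge with 75 to 100 N: a straight pull drags the press before it slips, but 10 N sideways at its thick end swings it about the point under the nose, and while swinging it comes out, 1 to 4 per swing, with a light pull
- rod_left (a point): Axis of the press's left steel rod, diameter 10, near its upper end (press frame x = 30, y = 85, z = 112; rod top z = 115).
- rod_right (a point): Axis of the press's right steel rod, diameter 10, near its upper end (press frame x = 30, y = -85, z = 112; rod top z = 115).
- wedge_mid (a point): Centre of the beech wedge (75 g), 11 above its flat underside: 150 long, 26 wide, 33 high at the thick end (red band), 12 at the thin end. x points to the thin end, z up. It lies on the caul, thin end 37 to 45 past the nose, thick end free in front, 18 above the walnut board. Coming out it rises with the caul, 1 per 7 drawn; it is loose when its thin end is only 9 past the nose.
- wedge_thin (a point): Middle of the wedge's thin end face, 75 from wedge_mid along +x, 6 above the underside. Axes as the wedge's.
- wedge_butt (a point): Middle of the wedge's thick, red end face, 75 from wedge_mid along -x, 16.5 above the underside. Axes as the wedge's.
- tray: Blue open steel tray, fixed, 215 (x) by 120 (y) outside, walls 4 thick and 28 high, floor 4 thick. Origin: centre of its underside on the bench; x along its length.
- board: Another, loose walnut board 180 x 110 x 20 with two round inlays, lying on the bench; origin at the centre of its underside. Leave alone.
- bottle: White glue bottle with a blue cap, 60 across and 150 high; origin at the centre of its underside. Leave alone.
- pliers: Pliers with red handles lying flat, about 165 long, 55 wide, 14 high; origin near the joint of the jaws, on the bench, jaws to its +x. Leave alone.
Things that resemble listed ones, but are neither listed nor needed, are in the scene too. Of the things that look like the part that bears wedge_mid, the middle-sized one is meant.

How it is judged:
By the outcome, as a careful person would: the job done as asked, in the order asked, and still so for the second after the job is handed in, with the robot touching nothing.
It also fails if it takes over 59 s, if anything falls off the work surface, if the arm or the gripper's body presses on something with over 40 N, if the wrist force passes 120 N, or if a joint passes its speed limit or range.

## Working session

There is one attempt and no reset: what is moved stays moved. The work goes in short steps, each a Python script; the robot and the scene stay as the last script left them, time stands still between calls to the robot, and variables do not carry over. Pictures are saved under pics/ and viewed, at most 10 in all, crops included, and the job is handed in when it is done.

```bash
mkdir -p pics; ls
python3 - <<'E'
from bench import ctrl
import cv2
for n in("scene","top"):
    cv2.imwrite(f"pics/{n}0.png",ctrl.read_camera(n)); p=ctrl.camera_params(n); print(n,p)
print(ctrl.current_t())
E
```

```text
pics
scene {'fx': 465.293326848939, 'fy': 465.293326848939, 'cx': 322.64324002939435, 'cy': 242.96883608275297, 'pose': array([[-0.19507192, -0.57389137,  0.79535881,  1.25641409],
       [ 0.98054799, -0.09614058,  0.17112167,  0.13946633],
       [-0.02173899,  0.81326852,  0.58148236,  0.63623718],
       [ 0.        ,  0.        ,  0.        ,  1.        ]])}
top {'fx': 494.4137975242515, 'fy': 494.4137975242515, 'cx': 316.4948832400983, 'cy': 243.7625190661216, 'pose': array([[-3.01470544e-02,  9.89045449e-01, -1.44500020e-01,
         3.92404309e-01],
       [-9.99532786e-01, -3.05583944e-02, -6.27484814e-04,
         6.02608860e-03],
       [-5.03629959e-03,  1.44413590e-01,  9.89504599e-01,
         1.04335590e+00],
       [ 0.00000000e+00,  0.00000000e+00,  0.00000000e+00,
         1.00000000e+00]])}
0.1
```

View pics/scene0.png

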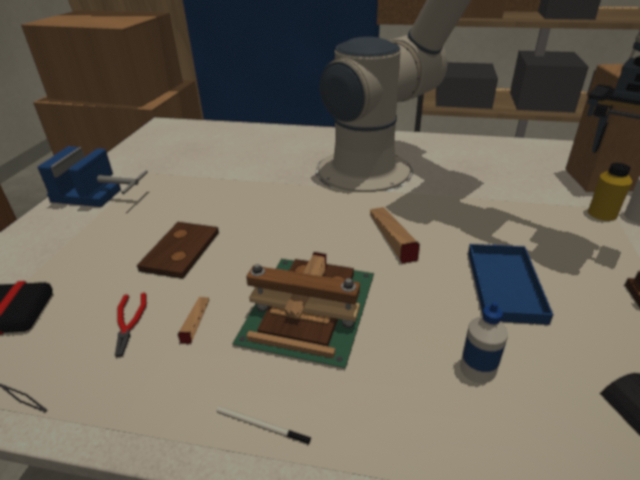

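View pics/top0.png

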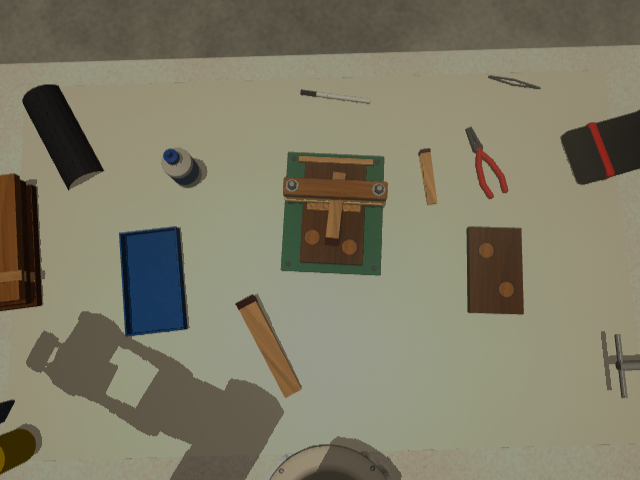

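The scene view shows the press at about (308,305), and the top view shows it at (334,213) with rods at (292,186) and (379,189). Three things in the top view could be the wedge: the large loose one (268,345), the small loose one (428,177), and the middle-sized one jammed under the crossbar (333,220). The jammed one fits the description, so I'll check it in a close crop.

```bash
cat > h.py <<'E'
from bench import ctrl
import cv2, numpy as np
def ray(n,u,v):
    p=ctrl.camera_params(n);P=p["pose"]
    d=P[:3,:3]@np.array([(u-p["cx"])/p["fx"],-(v-p["cy"])/p["fy"],-1.]);return P[:3,3],d
def onz(n,u,v,z):
    o,d=ray(n,u,v);return o+d*(z-o[2])/d[2]
def proj(n,X):
    p=ctrl.camera_params(n);P=p["pose"];c=P[:3,:3].T@(np.asarray(X)-P[:3,3])
    return np.array([p["cx"]-p["fx"]*c[0]/c[2],p["cy"]+p["fy"]*c[1]/c[2]])
E
python3 - <<'E'
from h import *
a=cv2.imread("pics/top0.png")[145:280,270:400]; b=cv2.imread("pics/scene0.png")[235:365,230:385]
a=cv2.resize(a,(540,561),interpolation=cv2.INTER_CUBIC)
cv2.imwrite("pics/cropt.png",a)
t=cv2.imread("pics/top0.png");hsv=cv2.cvtColor(t,cv2.COLOR_BGR2HSV)
# green base, blue tray
for nm,lo,hi in(("green",(60,70,30),(95,255,255)),("blue",(100,120,40),(125,255,255))):
    m=cv2.inRange(hsv,lo,hi)
    m=cv2.morphologyEx(m,cv2.MORPH_CLOSE,np.ones((3,3)))
    for c in cv2.findContours(m,0,1)[0]:
        if cv2.contourArea(c)>100:
            r=cv2.minAreaRect(c);bx=cv2.boxPoints(r);z=.010 if nm=="green" else .028
            w=np.array([onz("top",*q,z) for q in bx])
            print(nm,cv2.contourArea(c),r,np.round(w,3).tolist(),w.mean(0).round(4))
for q in((292,186),(379,189)):print(onz("top",*q,.115))
E
```

```text
green 2647.5 ((331.8620910644531, 238.43817138671875), (98.79984283447266, 67.68272399902344), 3.110840320587158) [[0.491, 0.083, 0.01], [0.636, 0.073, 0.01], [0.617, -0.138, 0.01], [0.473, -0.123, 0.01]] [ 0.5544 -0.0261  0.01  ]
green 304.5 ((298.1235046386719, 164.89413452148438), (22.01189613342285, 23.699222564697266), 4.39870548248291) [[0.693, 0.067, 0.01], [0.746, 0.062, 0.01], [0.741, 0.015, 0.01], [0.688, 0.02, 0.01]] [0.717  0.0412 0.01  ]
blue 5826.0 ((152.30252075195312, 280.98199462890625), (105.31361389160156, 60.927879333496094), 86.59355926513672) [[0.582, 0.418, 0.028], [0.586, 0.291, 0.028], [0.369, 0.277, 0.028], [0.365, 0.4, 0.028]] [0.4755 0.3466 0.028 ]
blue 133.5 ((170.25001525878906, 155.25001525878906), (13.435027122497559, 12.727920532226562), 45.0) [[0.742, 0.333, 0.028], [0.762, 0.314, 0.028], [0.74, 0.293, 0.028], [0.721, 0.312, 0.028]] [0.7412 0.3129 0.028 ]
[0.64210628 0.05049464 0.115     ]
[ 0.63087977 -0.11702543  0.115     ]
```

View pics/cropt.png

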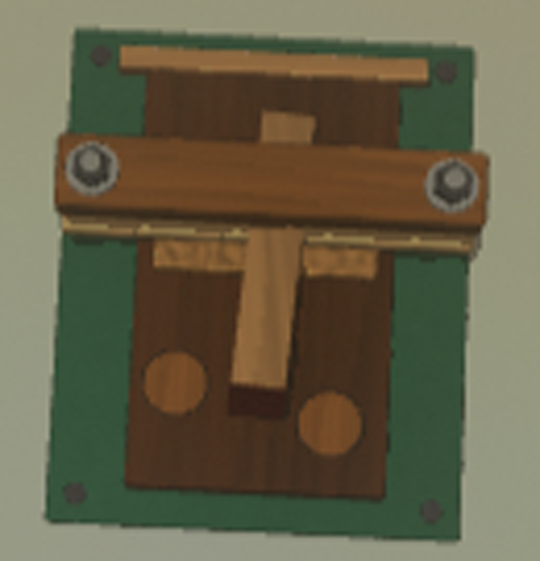

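The crop confirms it. The middle-sized wedge is under the crossbar, with its thin end at crop (288,115) and its red butt at crop (258,400).

Run:
```python
from h import *
f=lambda u,v:(270+(u+.5)*130/540-.5,145+(v+.5)*135/561-.5)
T=lambda u,v,z:onz("top",*f(u,v),z)
rl,rr=T(90,163,.115),T(453,183,.115)
m=(rl+rr)/2; print("rods",rl.round(4),rr.round(4),"mid",m.round(4),"yaw",np.degrees(np.arctan2(-(rl-rr)[0],(rl-rr)[1])))
co=[T(78,30,.01),T(474,48,.01),T(459,541,.01),T(46,520,.01)]
c=sum(co)/4; print("base",c.round(4),[x.round(3) for x in co]); 
yl=co[0]+co[1]-co[2]-co[3]; yaw=np.arctan2(yl[1],yl[0]);print("yaw",np.degrees(yaw),"nose from base",(c+.03*np.array([np.cos(yaw),np.sin(yaw),0])).round(4))
th=[T(262,112,.0605),T(314,118,.0605)];bt=[T(232,383,.0815),T(287,390,.0815)]
a=sum(th)/2;b=sum(bt)/2;d=(a-b)[:2]
print("thin",a,"butt",b,"len",np.linalg.norm(d),"yaw",np.degrees(np.arctan2(d[1],d[0])),"w",np.linalg.norm(th[0]-th[1]),np.linalg.norm(bt[0]-bt[1]))
# scene: dark red mask in the press area
s=cv2.imread("pics/scene0.png");print("butt in scene",proj("scene",b),"thin",proj("scene",a),"rods",proj("scene",rl),proj("scene",rr))
n=m-a; print("past nose",np.hypot(*(n[:2])))
# tray by long sides
```

```text
rods [0.6464 0.0518 0.115 ] [ 0.6316 -0.1164  0.115 ] mid [ 0.639  -0.0323  0.115 ] yaw -5.046426280120938
base [ 0.6104 -0.031   0.01  ] [array([0.747, 0.062, 0.01 ]), array([ 0.731, -0.145,  0.01 ]), array([ 0.474, -0.124,  0.01 ]), array([0.491, 0.083, 0.01 ])]
yaw -4.69435031139632 nose from base [ 0.6403 -0.0335  0.01  ]
thin [ 0.68263721 -0.04387474  0.0605    ] butt [ 0.54412141 -0.0244307   0.0815    ] len 0.1398738582405379 yaw -7.990634591970378 w 0.025846131848505108 0.026274479946334715
butt in scene [317.72155899 256.47112699] thin [291.34264557 311.59740332] rods [348.32476175 280.85854804] [257.74245615 265.41848296]
past nose 0.045135319272548276
```

Run:
```python
from h import *
s=cv2.imread("pics/scene0.png")[235:365,230:385]
cv2.imwrite("pics/crops.png",cv2.resize(s,None,fx=4.5,fy=4.5,interpolation=cv2.INTER_CUBIC))
```

```text
(no output)
```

View pics/crops.png

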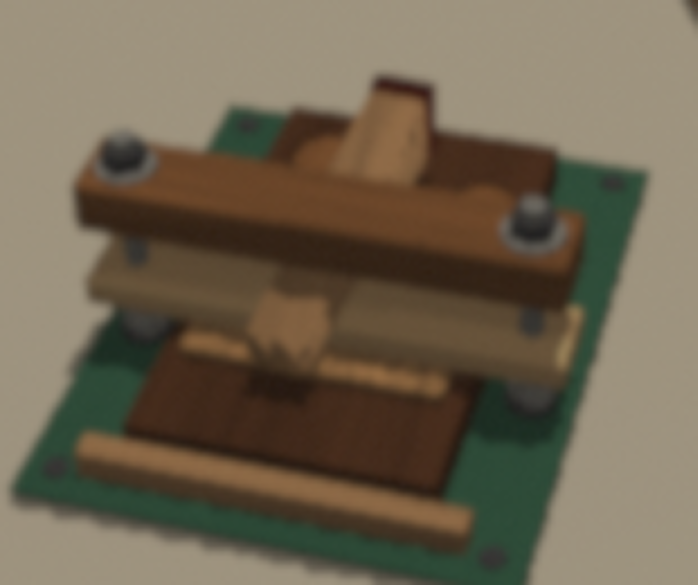

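The wedge's end is banded red on top (10 mm), so its butt lies 150 mm from the thin end at about (0.534,-0.023). Its yaw is −8° and the nose is at (0.640,-0.033). I'll approach and grip gently next.

```bash
cat >> h.py <<'E'
P=np.array([0.640,-0.0379])
def ori(th,s=1):   # tool down, y across a wedge of yaw th (deg)
    c,k=np.cos(np.radians(th)),np.sin(np.radians(th))
    y=s*np.array([-k,c,0]);z=np.array([0,0,-1.]);return np.column_stack([np.cross(y,z),y,z])
def pose(R,th,z,s=1):
    return np.array([P[0]-R*np.cos(np.radians(th)),P[1]-R*np.sin(np.radians(th)),z]),ori(th,s)
def F(): return np.round(ctrl.current_contact_force(),1)
def st(m=""):
    print(m,"t",round(ctrl.current_t(),2),"F",F(),"M",np.round(ctrl.current_wrist_torque(),2),"tcp",np.round(ctrl.current_tool_pos(),4),"w",round(ctrl.current_grip_width()*91,1),"g",round(ctrl.current_grasp_force(),1))
E
python3 - <<'E'
from h import *
print([ctrl.ik(*pose(.091,-8,.2,s)) for s in(1,-1)])
s=min((1,-1),key=lambda s:abs(ctrl.ik(*pose(.091,-8,.2,s))[5])); print("s",s)
ctrl.goto(*pose(.091,-8,.15,s)); st("above")
ctrl.command_gripper(.55)
print(ctrl.move_l(pose(.091,-8,.048)[0],contact_N=5)); st("down")
for w in(.40,.35,.32): ctrl.command_gripper(w); st(w)
E
```

```text
[array([-8.84329019e+00,  2.31382433e+01,  8.87549154e+01, -2.54444375e-14,
        6.81068412e+01, -9.08432902e+01]), array([-8.84329019e+00,  2.31382433e+01,  8.87549154e+01, -2.54444375e-14,
        6.81068412e+01,  8.91567098e+01])]
s -1
above t 2.41 F [-0.2  0.6 -0.3] M [-0.01  0.17  0.03] tcp [ 0.55   -0.0246  0.1501] w 91.0 g 0.0
False
down t 4.02 F [-0.  -1.1  0.6] M [-0.07  0.15  0.02] tcp [ 0.5503 -0.0253  0.0486] w 50.0 g 0.0
0.4 t 4.44 F [-0.2  0.8  0.2] M [-0.03  0.19 -0.02] tcp [ 0.55   -0.0253  0.0483] w 36.2 g 0.0
0.35 t 4.75 F [ 0.   0.1 -0.2] M [0.   0.12 0.03] tcp [ 0.5499 -0.0252  0.048 ] w 31.7 g 0.0
0.32 t 5.02 F [-0.3  0.1 -1.2] M [-0.03  0.18  0.03] tcp [ 0.5499 -0.0252  0.048 ] w 29.1 g 0.0
```

Run:
```python
from h import *
ctrl.command_gripper(.30); st(.30)
ctrl.command_gripper(0); st("grip")
# small test swings, no pull
for th in(-6.5,-9.5,-8):
    p,o=pose(.091,th,.048,-1); ctrl.move_l(p,vel=.02,ori=o); st(th)
```

```text
0.3 t 5.27 F [0.2 0.8 0.2] M [ 0.21  0.12 -0.03] tcp [ 0.5498 -0.0251  0.048 ] w 27.4 g 0.7
grip t 5.48 F [-0.1  4.   0.5] M [ 0.64  0.19 -0.26] tcp [ 0.5498 -0.0251  0.048 ] w 25.7 g 30.0
-6.5 t 5.75 F [-1.   4.9  0.9] M [ 0.8   0.17 -0.08] tcp [ 0.5494 -0.0274  0.048 ] w 26.1 g 30.0
-9.5 t 6.14 F [-4.8 -2.   3.5] M [-0.24  0.68  0.17] tcp [ 0.5498 -0.0231  0.048 ] w 25.6 g 30.0
-8 t 6.41 F [-5.2  2.2  4.4] M [ 0.34  0.74 -0.24] tcp [ 0.5494 -0.0252  0.048 ] w 25.7 g 30.0
```

```bash
cat >> h.py <<'E'
def swings(R,n,A=4,th0=-8,sg=1,vel=.05,lim=7,log=1):
    for i in range(n):
        th=th0+sg*A; sg=-sg
        u=np.array([np.cos(np.radians(th)),np.sin(np.radians(th))])
        f=ctrl.current_contact_force(); fr=f[:2]@u
        R+=(2.0 if fr<2 else 1.2 if fr<5 else 0 if fr<lim else -.5)*1e-3
        p,o=pose(R,th,.048+(R-.091)/7,-1)
        ctrl.move_l(p,vel=vel,ori=o); f=ctrl.current_contact_force()
        if log: print(i,"R %.4f"%R,"fr0 %.1f fr %.1f"%(fr,f[:2]@u),"F",F(),"Mz %.2f"%ctrl.current_wrist_torque()[2],"t %.2f"%ctrl.current_t())
    return R,sg
E
python3 - <<'E'
from h import *
print(swings(.091,8)); st()
cv2.imwrite("pics/t1.png",ctrl.read_camera("top"));cv2.imwrite("pics/s1.png",ctrl.read_camera("scene"))
a=cv2.imread("pics/t1.png")[145:280,270:400];b=cv2.imread("pics/s1.png")[235:365,230:385]
cv2.imwrite("pics/c1.png",np.hstack([cv2.resize(a,(390,405)),cv2.resize(b,(400,405))]))
E
```

```text
0 R 0.0930 fr0 -5.4 fr 0.9 F [ 1.1  3.4 -4.1] Mz 0.63 t 6.69
1 R 0.0950 fr0 0.4 fr 2.7 F [ 1.9 -4.  -4.4] Mz -0.61 t 7.11
2 R 0.0962 fr0 2.2 fr 1.0 F [ 1.3  3.1 -2.9] Mz 0.64 t 7.53
3 R 0.0982 fr0 0.6 fr 1.8 F [ 1.2 -3.3 -5. ] Mz -0.62 t 7.95
4 R 0.1002 fr0 1.4 fr 3.0 F [ 3.2  2.5 -6.1] Mz 0.62 t 8.38
5 R 0.1014 fr0 2.6 fr 0.7 F [ 0.  -3.1 -4. ] Mz -0.68 t 8.82
6 R 0.1034 fr0 0.2 fr 1.3 F [ 1.5  2.6 -5.6] Mz 0.55 t 9.26
7 R 0.1054 fr0 0.9 fr 2.8 F [ 2.  -4.3 -4.5] Mz -0.57 t 9.70
(0.10540000000000002, 1)
 t 9.7 F [ 2.  -4.3 -4.5] M [-0.67  0.07 -0.57] tcp [ 0.537  -0.0161  0.05  ] w 25.7 g 30.0
```

View pics/c1.png

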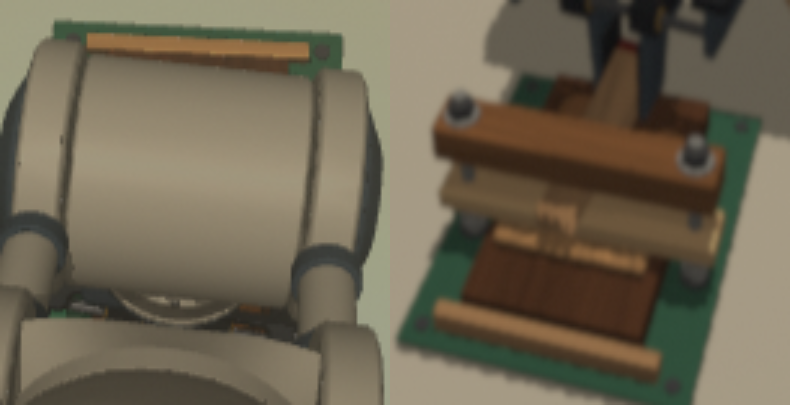

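The scene view shows the wedge's thin end drawn in to about (556,215) in the composite, with the press apparently unmoved and forces light. I'll carry on the same way.

Run:
```python
from h import *
print(swings(.1054,12)); st()
s=ctrl.read_camera("scene");cv2.imwrite("pics/s2.png",s)
a=cv2.imread("pics/scene0.png")
# press motion: match the static press parts
for nm,(x,y,w,h) in dict(nutL=(243,258,28,24),nutR=(334,272,28,24),near=(238,330,30,24),far=(335,335,22,24),stopR=(320,340,25,20)).items():
    r=cv2.matchTemplate(s[y-8:y+h+8,x-8:x+w+8],a[y:y+h,x:x+w],cv2.TM_CCOEFF_NORMED);_,v,_,l=cv2.minMaxLoc(r);print(nm,l[0]-8,l[1]-8,round(v,3))
```

```text
0 R 0.1066 fr0 2.6 fr 1.0 F [ 1.2  3.7 -4.2] Mz 0.53 t 10.25
1 R 0.1086 fr0 0.4 fr 1.6 F [ 1.  -2.9 -4.4] Mz -0.53 t 10.70
2 R 0.1106 fr0 1.3 fr 3.0 F [ 3.2  2.5 -5.8] Mz 0.40 t 11.16
3 R 0.1118 fr0 2.6 fr -0.1 F [-0.9 -3.8 -4. ] Mz -0.52 t 11.62
4 R 0.1138 fr0 -0.6 fr 3.3 F [ 3.4  1.3 -6.2] Mz 0.37 t 12.08
5 R 0.1150 fr0 3.1 fr 0.7 F [-0.  -3.5 -5.2] Mz -0.40 t 12.55
6 R 0.1170 fr0 0.2 fr 3.4 F [ 3.5  1.1 -6.2] Mz 0.26 t 13.03
7 R 0.1182 fr0 3.2 fr 2.7 F [ 2.1 -3.  -3.9] Mz -0.32 t 13.50
8 R 0.1194 fr0 2.3 fr 2.6 F [ 2.7  1.  -4.5] Mz 0.24 t 13.98
9 R 0.1206 fr0 2.5 fr 1.4 F [ 1.  -1.9 -3.5] Mz -0.20 t 14.47
10 R 0.1226 fr0 1.1 fr 3.3 F [ 3.4  0.3 -4.1] Mz 0.02 t 14.96
11 R 0.1238 fr0 3.2 fr 0.3 F [ 0.3  0.2 -2.2] Mz 0.07 t 15.45
(0.12380000000000005, 1)
 t 15.45 F [ 0.3  0.2 -2.2] M [0.2  0.49 0.07] tcp [ 0.5185 -0.012   0.0526] w 25.9 g 30.0
nutL 0 0 1.0
nutR 0 0 0.913
near 0 0 1.0
far 0 0 1.0
stopR 0 0 0.999
```

It's nearly free and the press hasn't moved a pixel. Two more swings, then a straight draw guarded by force.

Run:
```python
from h import *
R,sg=swings(.1238,3)
th=-8; z=.0535
p,o=pose(R+.001,th,z,-1); ctrl.move_l(p,vel=.04,ori=o); st("centre")
R+=.001
for k in range(3):
    hit=ctrl.move_l(pose(.195,th,z)[0],vel=.04,contact_N=6)
    st(f"draw hit={hit}")
    if not hit: break
    R=np.linalg.norm(ctrl.current_tool_pos()[:2]-P); R,sg=swings(R,2,sg=sg)
else: raise SystemExit
ctrl.move_l(pose(.195,th,.16)[0],vel=.15); st("up")
s=ctrl.read_camera("scene");t=ctrl.read_camera("top");cv2.imwrite("pics/s3.png",s);cv2.imwrite("pics/t3.png",t)
cv2.imwrite("pics/c3.png",cv2.resize(s[130:370,200:520],(800,600)))
# tray outline in the first top view, fine
h=cv2.cvtColor(cv2.imread("pics/top0.png"),cv2.COLOR_BGR2HSV);m=cv2.inRange(h,(100,100,25),(125,255,255));m[:,:100]=0;m[:,230:]=0;m[:200]=0
c=max(cv2.findContours(m,0,1)[0],key=cv2.contourArea);q=cv2.approxPolyDP(c,6,True)[:,0];print(q.tolist())
print([onz("top",*x,.028).round(3).tolist() for x in q])
```

```text
0 R 0.1258 fr0 -1.7 fr -0.4 F [-0.5 -0.2 -2.4] Mz -0.14 t 16.00
1 R 0.1278 fr0 -0.4 fr -0.3 F [ 0.1  1.6 -3.5] Mz 0.11 t 16.51
2 R 0.1298 fr0 -0.1 fr -0.6 F [-0.6 -1.2 -2.9] Mz -0.17 t 17.02
centre t 17.39 F [-0.4 -0.5 -2. ] M [0.06 0.46 0.07] tcp [ 0.5105 -0.0195  0.0536] w 25.6 g 30.0
draw hit=False t 19.15 F [ 0.1 -1.2 -0.7] M [ 0.06  0.2  -0.04] tcp [ 0.4471 -0.0108  0.0535] w 25.9 g 30.0
up t 20.01 F [ 0.3  0.9 -0.6] M [-0.04  0.2  -0.01] tcp [ 0.4465 -0.0107  0.1594] w 25.8 g 30.0
[[175, 227], [119, 233], [125, 335], [186, 328]]
[[0.585, 0.301, 0.028], [0.576, 0.418, 0.028], [0.366, 0.4, 0.028], [0.376, 0.276, 0.028]]
```

View pics/c3.png

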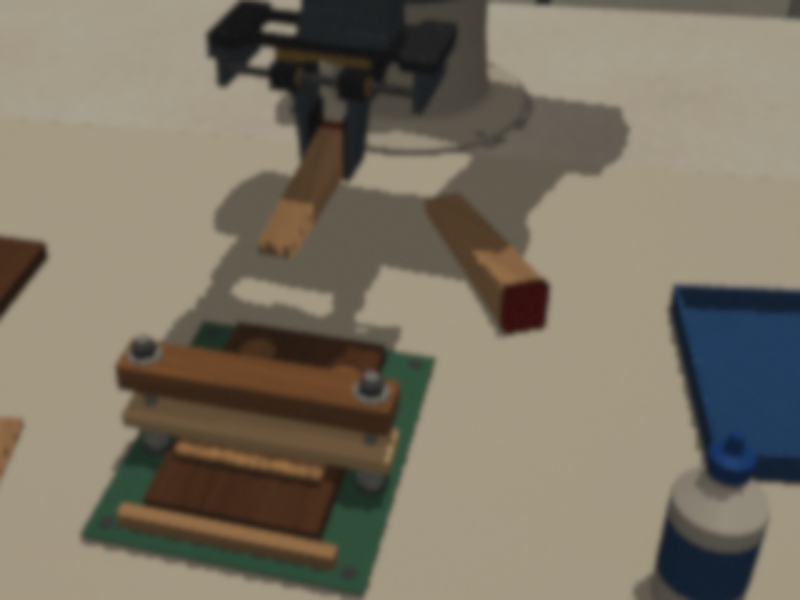

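The wedge is out and held level by its red end, at crop (330,150) to (280,240), and the press is where it was. Next is laying it in the tray, centred at about (0.4755,0.3475) with yaw of about 6°.

Run:
```python
from h import *
th=6;u=np.array([np.cos(np.radians(th)),np.sin(np.radians(th))])
xy=np.array([.4755,.3475])-.060*u
ctrl.goto([*xy,.16],ori(th,-1)); st("over")
ctrl.move_l([*xy,.035],vel=.12); 
print(ctrl.move_l([*xy,.0065],vel=.03,contact_N=3)); st("down")
ctrl.command_gripper(.55); st("open")
ctrl.move_l([*xy,.16],vel=.12); st("up")
ctrl.goto([.33,.15,.25],ori(th,-1))
ctrl.sleep(.5)
s=ctrl.read_camera("scene");t=ctrl.read_camera("top");st("end")
cv2.imwrite("pics/c4.png",np.hstack([cv2.resize(t[120:360,100:420],(480,360)),s[200:380,430:590].repeat(2,0).repeat(2,1)]))
a=cv2.imread("pics/scene0.png")
for nm,(x,y,w,h) in dict(nutL=(243,258,28,24),nutR=(334,272,28,24),near=(238,330,30,24),far=(335,335,22,24),bottle=(465,305,40,70),board=(140,222,80,55),pliers=(112,290,40,65)).items():
    r=cv2.matchTemplate(s[y-8:y+h+8,x-8:x+w+8],a[y:y+h,x:x+w],cv2.TM_CCOEFF_NORMED);_,v,_,l=cv2.minMaxLoc(r);print(nm,l[0]-8,l[1]-8,round(v,3))
```

```text
over t 21.43 F [-0.1  0.7 -0.2] M [-0.06  0.15  0.02] tcp [0.4162 0.3403 0.1599] w 25.9 g 30.0
False
down t 23.73 F [-0.  -0.6 -1.2] M [-0.01  0.15 -0.  ] tcp [0.4159 0.3413 0.0067] w 26.0 g 30.0
open t 24.28 F [ 0.  -0.7  0.7] M [-0.04  0.18 -0.01] tcp [0.4158 0.3412 0.0065] w 49.9 g 0.0
up t 25.72 F [-0.4 -0.3  0.6] M [-0.01  0.15  0.01] tcp [0.4155 0.341  0.1594] w 49.8 g 0.0
end t 27.23 F [-0.7  0.2 -0.3] M [-0.03  0.16  0.01] tcp [0.33 0.15 0.25] w 50.2 g 0.0
nutL 0 0 1.0
nutR 0 0 0.999
near 0 0 1.0
far 0 0 1.0
bottle 0 0 0.999
board 0 0 1.0
pliers 0 0 1.0
```

View pics/c4.png

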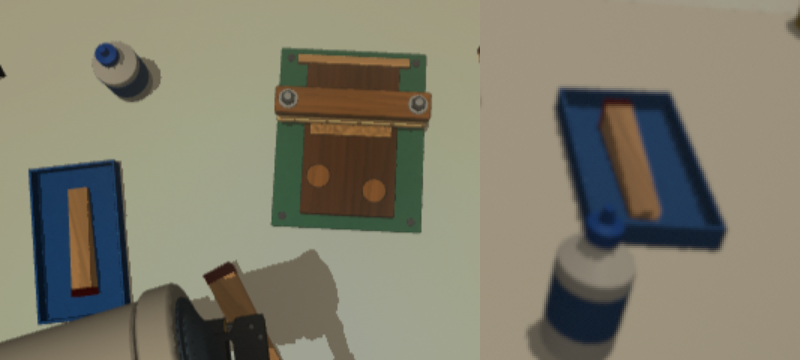

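The wedge lies flat in the middle of the tray, at (82,240) in the composite. The press, bottle, board and pliers show no shift at all.

```bash
python3 -c "
from bench import ctrl
print(ctrl.sign_off())"
```

```text
the job is handed in; nothing more can be done
None
```

The wedge was worked loose with small swings, drawn out and laid in the blue tray; the press, bottle, pliers and other board show no shift in the final scene picture, and the job was handed in at about 27 s.

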